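Put away the abrasion tester's accessories

ROBOT

A 6-joint arm with a two-finger parallel gripper is mounted at the origin on the work surface. World frame = base frame: x ahead of the robot, y to its left, z up, the work surface at z = 0. Lengths are in m, angles in rad, forces in N, time in s.
With the tool pointing down it reaches from about 0.4 to 0.825 m from the base axis. Payload 7 kg.
Tool frame: the origin (TCP) lies midway between the tips of the shut fingers; the grasp point (between the pads) lies 19 mm behind it; z points along the fingers, y is the line along which they close (so a half turn about z gives the same grasp; the last joint's range is limited). The gripper opens to 88 mm and grips with 3 to 60 N. Pads are 19 mm wide; open, the fingers measure 130 mm over their backs; the gripper's body (78 mm by 193 mm) begins 47 mm behind the grasp point.
Start: joints at [1.569, 0.359, 0.012, 0, -1.224, -0.288], TCP at [0.193, 0.647, 0.227] pointing down, gripper open.
Joint ranges: [-3.07, 3.07], [-1.43, 2.12], [-1.02, 1.25], [-3.03, 1.67], [-3.05, -0], [-3.03, 3.03]. Speed limits (rad/s): [2.39, 2.39, 3.01, 3.14, 3.14, 3.14].

INTERFACE

Orientations are given as [roll, pitch, yaw] about the fixed x, y, z axes, in that order (R = Rz(yaw) Ry(pitch) Rx(roll)).
In Python, from station import arm, grab_frame, camera_params, spot_in gives the robot as it stands.
- The arm moves only by the shell command python3 -m jog 'ROWS' [FORCE]. ROWS is JSON, a list that holds one entry, the list of rows, each a list of 7 numbers: the shift along the tool's x, y, z in mm, then the turn, a rotation vector about the tool's x, y, z in rad, then the finger opening in mm, from 0 to 87.6. In form: [[[x, y, z, wx, wy, wz, fingers], ...]]. A call has 1 to 20 rows; each row is the pose to reach, as a shift and turn from the pose commanded when the call began, along the tool's axes at that moment; what a row does not reach only later rows make up. A row lasts 1/8 s, in which the tool goes at most 62.5 mm and 10.7 degrees, less where a joint would pass 70% of its speed; a pose out of reach is approached as far as the arm can. A call with a gripper value outside its range is refused whole. The fingers move at their own pace and stop on an object; FORCE is the grip in N (left out, the last holds). Time passes only in rows, so rows that repeat a pose let the fingers close. It gives the time, the measured TCP pose, the force, the opening and the grip force at its end, in the units of the state.
- arm.get_state(): the state, without advancing time (a new reading comes with each control period).
- grab_frame(name): name is "scene" or "side" or "wrist"; returns (picture, depth): 480x640x3 uint8, blue, green, red; 480x640 float32, m along the optical axis (not along the pixel's ray), 0 where there is no reading.
- camera_params(name): a dict with "mtx" (3x3 intrinsics, pixels), "R" (3x3) and "t" (3): a world point X has camera coordinates R X + t. Camera axes: x right, y down, z forward; pixel columns grow to the right and rows downward; lengths in m; the calibration is good to about 2 mm. A picture is of the moment at which its call begins: read the wrist's pose just before it. camera_params takes no time and is no camera call; for the wrist camera it gives the pose at the moment of the call.
- arm.job_done(): hands the job in; it is judged then, once.
Trained networks look in the newest picture that a camera, given by its name, has taken for a name from the list of things; names that differ only in an ending like _2 or _b are one class to them, and where a whole thing is asked for, a point or a joint stands for the part that bears it (a point fixed in the world has none). Each returns a list of dicts, best first, with "confidence" (0 to 1); they miss things now and then, are a little off and sometimes report something else, mostly with a low value. They report only what shows in the picture. A call takes as long as a camera call. They do not tell look-alikes from the thing itself.
- spot_in(query, camera): "uv" ([column, row] in pixels, amid what is visible of it).
The state is a dict: "t": time; "q": joint angles; "qd": joint speeds; "joint_efforts": joint torques, N m; "eef_pos": TCP position; "ee_rot": TCP orientation; "force": force on the tool from outside, world axes, zero at the start; "moment": the same for the moment, N m; "width": finger opening in m; "gripper_force": force on a finger pad.
Only numpy, scipy, OpenCV 4.12 (cv2) and the standard library are available. Lean on these libraries where they do the work, as an engineer would, in place of code of your own. Each camera call takes 0.05 s, during which the arm holds its last target. There are 200 camera calls.

TASK

The abrasion test is over: put the loose accessories back where they belong. Lay the two abrasive wheels flat in the wheel tray, one in each bay; stand the large weight in the wide bay and the small weight in the narrow bay of the weight tray; and stand the rinsed dust cup upside down (mouth down) on the ribs of the draining tray. Set everything down gently without dropping it, and leave the wash bottle and the brush where they are.

Things in the scene. Friction and masses are not known exactly. Their poses are not given: they have to be found in the camera images.
- wheel_a_mid (a point): Abrasive wheel of the tester: flat grey-brown disc, diameter 52 mm, 13 mm thick, with a steel hub and a 16 mm hole (both wheels are alike, and so are their two faces). Lies flat on the bench. This point is its centre, 6.5 mm above what it lies on; z is the disc's axis. About 40 g.
- wheel_b_mid (a point): Abrasive wheel of the tester: flat grey-brown disc, diameter 52 mm, 13 mm thick, with a steel hub and a 16 mm hole (both wheels are alike, and so are their two faces). Lies flat on the bench. This point is its centre, 6.5 mm above what it lies on; z is the disc's axis. About 40 g.
- weight_large_mid (a point): The large load weight, steel, about 500 g, upright: body 48 mm in diameter and 31 mm high, then a thin neck 10 mm high and a round knob 20 mm in diameter, 12 mm high; 53 mm in all. This point is on its axis 26.5 mm above its underside (the knob's middle is 20.5 mm higher). z points up out of the knob.
- weight_small_mid (a point): The small load weight, steel, about 200 g, upright: body 34 mm in diameter and 25 mm high, then a thin neck 9 mm high and a round knob 16 mm in diameter, 10 mm high; 44 mm in all. This point is on its axis 22 mm above its underside (the knob's middle is 17 mm higher). z points up out of the knob.
- dust_cup_mid (a point): Dust cup: stiff, empty square white plastic cup, 54 x 54 mm outside, 50 mm from closed bottom to open mouth, walls 3 mm, a grey band round the mouth, 45 g. It lies on one side wall, mouth to the robot's left (within 30 degrees of +y). This point is the centre of its outer block, 27 mm above the bench; x points out of the mouth, y and z are square to the side walls, z is up at the start.
- wheel_tray: Light-grey plastic organiser tray, 116 (x) by 160 mm (y), walls 3 mm thick, floor surface 3 mm above the bench; does not move. Origin: centre of its underside; z up. Wheel tray: the shallowest, walls 8 mm high; a rib 4 mm wide and 8 mm high along x at y = 0 makes two equal bays, 110 by 75 mm, centres at y = +39.5 and -39.5 mm.
- weight_tray: Light-grey plastic organiser tray, 116 (x) by 160 mm (y), walls 3 mm thick, floor surface 3 mm above the bench; does not move. Origin: centre of its underside; z up. Weight tray: the deepest, walls 16 mm high; a partition as high, 4 mm wide, along x at y = -13 mm makes a wide bay (110 by 88 mm, centre y = +33 mm) and a narrow bay (110 by 62 mm, centre y = -46 mm).
- drain_tray: Light-grey plastic organiser tray, 116 (x) by 160 mm (y), walls 3 mm thick, floor surface 3 mm above the bench; does not move. Origin: centre of its underside; z up. Draining tray: walls 12 mm high, no partition, inside 110 by 154 mm; nine ribs on its floor (along x, 4 mm wide, 16 mm apart), their tops 8 mm above the bench.
- wash_bottle_mid (a point): White plastic wash bottle, diameter 60 mm, about 180 mm high with its grey cap and bent spout, standing to the robot's left of the work. Not part of the job. This point is on its axis 64 mm above the bench.
- brush_grip (a point): Cleaning brush with a wooden handle, 170 mm long, lying to the robot's right of the work. Not part of the job. This point is on its handle; x runs along it.
Mind the look-alikes: they are no part of the job. What is shaped like the part that bears wheel_a_mid but orange is not meant. Leave any yellow look-alike of the drain_tray alone.

How it is judged:
At the end, for the whole second after the job is handed in: Wheels flat (within 6 deg) on the wheel tray's floor, one per bay; large weight upright (6 deg) on the floor of the wide bay, small one in the narrow bay; cup mouth down (7 deg) on the ribs inside the draining tray. Anywhere within the right bay or tray will do; all at rest (under 20 mm/s) (((x of wheel_a_mid in the frame of wheel_tray between -0.035 and 0.035 m and y of wheel_a_mid in the frame of wheel_tray between 0.02 and 0.06 m and z of each of wheel_a_mid, wheel_b_mid in the frame of wheel_tray below 0.0155 m and x of wheel_b_mid in the frame of wheel_tray between -0.035 and 0.035 m and y of wheel_b_mid in the frame of wheel_tray between -0.06 and -0.02 m) or (x of wheel_b_mid in the frame of wheel_tray between -0.035 and 0.035 m and y of wheel_b_mid in the frame of wheel_tray between 0.02 and 0.06 m and z of each of wheel_b_mid, wheel_a_mid in the frame of wheel_tray below 0.0155 m and x of wheel_a_mid in the frame of wheel_tray between -0.035 and 0.035 m and y of wheel_a_mid in the frame of wheel_tray between -0.06 and -0.02 m)) and (angle between wheel_a_mid's own z axis and vertical below 0.1 rad or angle between wheel_a_mid's own z axis and vertical above 3.04 rad) and (angle between wheel_b_mid's own z axis and vertical below 0.1 rad or angle between wheel_b_mid's own z axis and vertical above 3.04 rad) and x of weight_large_mid in the frame of weight_tray between -0.036 and 0.036 m and y of weight_large_mid in the frame of weight_tray between 0.01 and 0.058 m and z of weight_large_mid in the frame of weight_tray below 0.037 m and angle between each of weight_large_mid, weight_small_mid's own z axis and vertical below 0.1 rad and x of weight_small_mid in the frame of weight_tray between -0.042 and 0.042 m and y of weight_small_mid in the frame of weight_tray between -0.064 and -0.028 m and z of weight_small_mid in the frame of weight_tray below 0.032 m and x of dust_cup_mid in the frame of drain_tray between -0.034 and 0.034 m and y of dust_cup_mid in the frame of drain_tray between -0.056 and 0.056 m and z of dust_cup_mid in the frame of drain_tray below 0.039 m and angle between dust_cup_mid's own x axis and vertical above 3.02 rad and linear speed of each of wheel_a, wheel_b, weight_large, weight_small, dust_cup below 0.02 m/s); the robot touches nothing.
It fails at once if an abrasive wheel is dropped (falls free at more than 0.6 m/s, that is from more than about 18 mm) ((linear speed of wheel_a above 0.6 m/s and contact force between the fingers and wheel_a below 0.1 N) or (linear speed of wheel_b above 0.6 m/s and contact force between the fingers and wheel_b below 0.1 N)).
It fails at once if a weight is dropped (falls free at more than 0.6 m/s, that is from more than about 18 mm) ((linear speed of weight_large above 0.6 m/s and contact force between the fingers and weight_large below 0.1 N) or (linear speed of weight_small above 0.6 m/s and contact force between the fingers and weight_small below 0.1 N)).
It fails at once if the dust cup is dropped (falls free at more than 0.6 m/s, that is from more than about 18 mm) ((linear speed of dust_cup above 0.6 m/s and contact force between the fingers and dust_cup below 0.1 N)).
It fails at once if the wash bottle is knocked over or shifted by more than 30 mm (distance of wash_bottle_mid from where it was at the start of the episode above 0.03 m or angle between wash_bottle_mid's own z axis and vertical above 0.5 rad).
It fails at once if the brush is shifted by more than 30 mm (distance of brush_grip from where it was at the start of the episode above 0.03 m).
It also fails if it takes over 112 s, if anything falls off the work surface, if the arm or the gripper's body presses on something with over 40 N, if the wrist force passes 120 N, or if a joint passes its speed limit or range.

## Working session

There is one attempt and no reset: what is moved stays moved. The work goes in short steps, Python scripts to look and compute and a shell command to move; the robot and the scene stay as the last step left them, time stands still between calls to the robot, and variables do not carry over. Pictures are saved under pics/ and viewed, at most 14 in all, crops included, and the job is handed in when it is done.

```bash
ls; mkdir -p pics; cat > h.py <<'E'
import numpy as np, cv2
from scipy.spatial.transform import Rotation as Ro
from station import arm, grab_frame, camera_params, spot_in
def grab(n):
    p=camera_params(n); im,d=grab_frame(n); return im,d,p
def unproj(u,v,z,p):
    K=np.array(p["mtx"]);R=np.array(p["R"]);t=np.array(p["t"]).ravel()
    c=np.linalg.inv(K)@np.array([u,v,1.])*z
    return R.T@(c-t)
def cloud(d,p):
    K=np.array(p["mtx"]);R=np.array(p["R"]);t=np.array(p["t"]).ravel()
    v,u=np.mgrid[:d.shape[0],:d.shape[1]]
    c=np.stack([(u-K[0,2])/K[0,0]*d,(v-K[1,2])/K[1,1]*d,d],-1)-t
    W=c@R; W[d<=0]=np.nan; return W
E
python3 - <<'E'
from h import *
s=arm.get_state();print(s["t"],s["eef_pos"],s["ee_rot"],s["width"])
names=["wheel_a_mid","weight_large_mid","weight_small_mid","dust_cup_mid","wheel_tray","weight_tray","drain_tray","wash_bottle_mid","brush_grip"]
for n in ["scene","side"]:
    im,d,p=grab(n); cv2.imwrite(f"pics/{n}0.png",im); W=cloud(d,p); np.save(f"{n}.npy",W)
    print(n,-np.array(p["R"]).T@np.array(p["t"]).ravel())
    for q in names:
        for r in spot_in(q,n)[:4]:
            u,v=map(int,np.round(r["uv"])); 
            if r["confidence"]>.2: print(q,round(r["confidence"],2),u,v,W[min(v,479),min(u,639)].round(3))
E
```

```text
pics
0.0 [0.19276159 0.64639772 0.22566092] [ 3.14001872e+00 -1.23613951e-04 -2.89903723e-01] 0.08804444328426586
scene [0.99645099 0.49949937 0.87114882]
wheel_a_mid 0.83 384 271 [ 0.461  0.12  -0.002]
wheel_a_mid 0.83 414 250 [0.359 0.125 0.003]
wheel_a_mid 0.76 450 271 [0.346 0.228 0.011]
weight_large_mid 0.7 428 299 [0.46  0.253 0.029]
weight_small_mid 0.5 355 241 [0.465 0.017 0.022]
weight_small_mid 0.43 299 272 [ 0.627 -0.008  0.005]
dust_cup_mid 0.77 313 202 [ 0.478 -0.133  0.053]
wheel_tray 0.71 239 226 [ 0.655 -0.228  0.004]
weight_tray 0.83 370 336 [0.615 0.227 0.005]
drain_tray 0.96 301 275 [0.628 0.001 0.003]
drain_tray 0.62 226 321 [ 0.837 -0.005  0.008]
wash_bottle_mid 0.71 490 375 [0.546 0.456 0.105]
brush_grip 0.6 231 161 [ 0.536 -0.447  0.021]
side [ 2.29439563e-04 -7.02653994e-01  1.01960607e+00]
wheel_a_mid 0.85 211 280 [0.365 0.116 0.011]
wheel_a_mid 0.72 172 262 [0.327 0.219 0.017]
wheel_a_mid 0.57 245 258 [ 0.469  0.129 -0.001]
weight_large_mid 0.81 207 228 [0.443 0.242 0.034]
weight_small_mid 0.6 312 320 [ 0.443 -0.148  0.053]
weight_small_mid 0.49 272 285 [0.453 0.002 0.024]
dust_cup_mid 0.41 329 254 [0.623 0.    0.002]
wheel_tray 0.6 417 308 [ 0.656 -0.249  0.003]
weight_tray 0.59 269 206 [ 0.623  0.234 -0.   ]
drain_tray 0.84 395 213 [ 0.843 -0.007  0.001]
drain_tray 0.79 331 255 [ 0.619 -0.011  0.01 ]
wash_bottle_mid 0.9 187 164 [0.511 0.419 0.091]
brush_grip 0.91 450 402 [ 0.526 -0.446  0.018]
brush_grip 0.68 185 165 [0.507 0.425 0.086]
```

View pics/scene0.png

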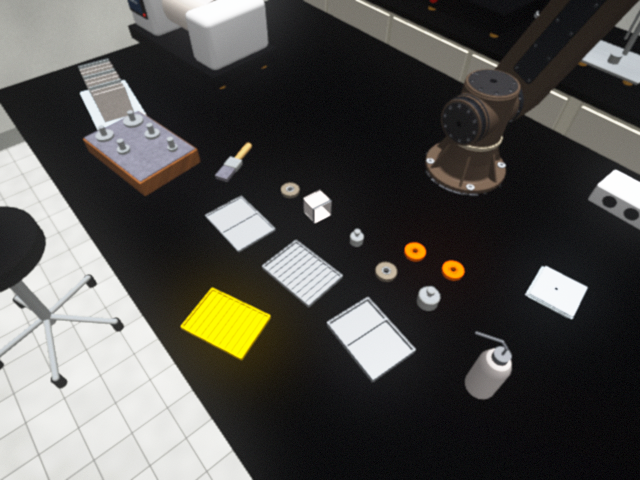

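View pics/side0.png

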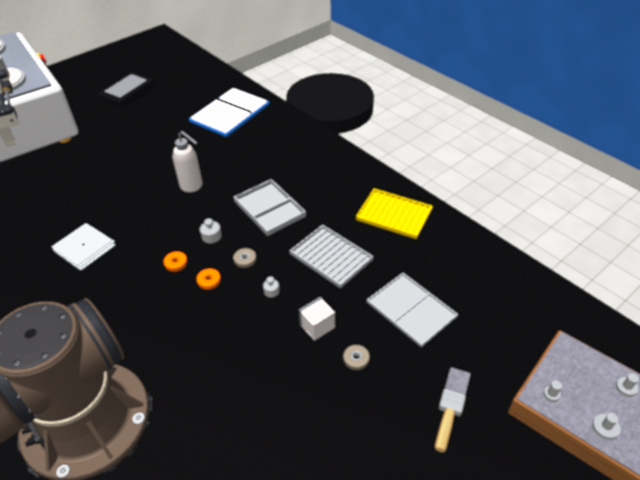

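The scene picture shows the real wheels at (386,271) and (290,189), with the orange look-alikes at (415,251) and (453,270). The large weight is at (428,297), the small one at (357,238) and the cup at (317,206). The trays are at (239,223) for the wheels, (302,272) for draining (grey) and (370,338) for the weights; the yellow look-alike is at (226,322). The side view agrees.

```bash
cat >> h.py <<'E'
def plane(uv,z,p):
    K=np.array(p["mtx"]);R=np.array(p["R"]);t=np.array(p["t"]).ravel()
    C=-R.T@t; r=np.c_[np.atleast_2d(uv),np.ones(len(np.atleast_2d(uv)))]@np.linalg.inv(K).T@R
    return C+r*((z-C[2])/r[:,2:])
def blob(im,u,v,thr=70,win=70):
    m=(im.max(2)>thr).astype(np.uint8)
    n,l,s,c=cv2.connectedComponentsWithStats(m)
    y0,x0=max(v-6,0),max(u-6,0); w=l[y0:v+7,x0:u+7]; w=w[w>0]
    k=np.bincount(w).argmax(); ys,xs=np.where(l==k); return np.c_[xs,ys].astype(float)
def rect(P):
    (c,s,a)=cv2.minAreaRect((P[:,:2]*1000).astype(np.float32)); return np.round(c,1),np.round(s,1),round(a,1)
E
python3 - <<'E'
from h import *
T={"scene":dict(wheelA=(386,271,.0065),wheelB=(290,189,.0065),large=(428,297,.02),small=(357,238,.018),cup=(317,206,.027),wheel_tray=(239,223,.006),drain=(302,272,.01),weight_tray=(370,338,.012),bottle=(488,375,.06),brush=(235,160,.01)),
"side":dict(wheelA=(245,258,.0065),wheelB=(356,357,.0065),large=(210,232,.02),small=(271,287,.018),cup=(317,318,.027),wheel_tray=(412,309,.006),drain=(331,255,.01),weight_tray=(269,206,.012),bottle=(187,164,.06),brush=(452,405,.01))}
for n in T:
    im=cv2.imread(f"pics/{n}0.png"); p=camera_params(n); W=np.load(f"{n}.npy")
    for k,(u,v,z) in T[n].items():
        B=blob(im,u,v); P=plane(B,z,p); D=W[B[:,1].astype(int),B[:,0].astype(int)]
        print(n,k,len(B),(P.mean(0)*1000).round(1)[:2],*rect(P),"depth med",(np.nanmedian(D,0)*1000).round(1))
E
```

```text
scene wheelA 343 [462.2 125.9] [462.2 125.7] [57.9 52.5] 8.5 depth med [464.3 127.1  12.3]
scene wheelB 234 [ 466.6 -251.4] [ 465.6 -251. ] [59.5 55.3] 86.9 depth med [ 468.3 -248.1   11.9]
scene large 464 [451.  247.7] [450.  248.3] [69.3 50.6] 36.0 depth med [458.2 251.6  29.9]
scene small 209 [451.6   8.2] [450.4   7.6] [61.  33.4] 47.3 depth med [456.5  11.8  22.8]
scene cup 718 [ 462.5 -135.5] [ 461.8 -136.6] [100.1  88.7] 86.1 depth med [ 465.6 -128.7   34.3]
scene wheel_tray 2164 [ 647.5 -235.9] [ 646.  -238.6] [123.2 170.8] 0.4 depth med [ 646.8 -235.8    3.4]
scene drain 2884 [623.   -0.9] [621.6  -4.1] [124.4 169.1] 6.1 depth med [621.6  -1.9   4.5]
scene weight_tray 3992 [619.3 232.1] [617.6 228.5] [167.8 124.7] 84.7 depth med [616.7 231.5   3.5]
scene bottle 1829 [511.9 445.4] [507.1 442.8] [141.8  79.7] 27.2 depth med [537.9 449.  101.7]
scene brush 527 [ 528.8 -449.1] [ 516.8 -456.1] [183.3  53.3] 30.5 depth med [ 538.  -439.4   17.2]
side wheelA 365 [465.9 126.7] [465.8 126.6] [57.8 55.6] 47.4 depth med [464.4 124.6  11.1]
side wheelB 538 [ 470.6 -249.3] [ 470.8 -249.6] [59.3 53. ] 46.9 depth med [ 468.5 -250.8   11.8]
side large 435 [449.8 243.6] [449.6 245.3] [89.  51.4] 55.4 depth med [446.5 235.8  27.4]
side small 285 [450.8   4.3] [452.    5.2] [61.3 37.7] 64.7 depth med [4.486e+02 2.000e-01 2.190e+01]
side cup 1116 [ 466.4 -134.9] [ 466.7 -134.1] [86.9 80.9] 85.3 depth med [ 459.  -145.    48.4]
side wheel_tray 3523 [ 645.7 -242.9] [ 647.2 -240.2] [125.1 166.7] 0.1 depth med [ 646.8 -243.3    2.9]
side drain 2854 [619.6  -9.8] [620.8  -7. ] [128.3 169.6] 6.1 depth med [622.5  -7.4   4.1]
side weight_tray 2333 [616.6 222.1] [618.2 224.8] [179.2 128.3] 84.8 depth med [620.9 226.1   3.2]
side bottle 1272 [527.3 459.6] [534.5 475.1] [271.4  69.5] 61.7 depth med [514.  426.5  74.6]
side brush 1569 [ 529.  -448.4] [ 521.1 -452. ] [179.6  45.5] 26.6 depth med [ 528.4 -448.8   17.7]
```

```bash
cat >> h.py <<'E'
def Rt(yaw,tilt=0,axis='y'):
    "tool-down with yaw(deg), then tilt (deg) about the tool's own axis"
    return Ro.from_euler('xyz',[180,0,yaw],degrees=True)*Ro.from_euler(axis,tilt,degrees=True)
def go(*tg):
    s=arm.get_state(); R0=Ro.from_euler('xyz',s["ee_rot"]); p0=np.array(s["eef_pos"])
    print("t",round(s["t"],2),"pos",p0.round(4),"rpy",np.degrees(s["ee_rot"]).round(1),"q",np.round(s["q"],2),"w",round(s["width"]*1e3,1),"gf",round(s["gripper_force"],1))
    for pos,R in tg:
        d=R0.inv().apply(np.array(pos)-p0)*1000; r=(R0.inv()*(R if R is not None else R0)).as_rotvec()
        print(np.append(d.round(1),r.round(3)).tolist(), "n>=",max(np.linalg.norm(d)/62.5,np.degrees(np.linalg.norm(r))/10.7).round(1))
E
python3 - <<'E'
from h import *
print(-np.array(camera_params("wrist")["R"]).T@np.array(camera_params("wrist")["t"]).ravel(),camera_params("wrist")["mtx"])
go(([.36,.33,.25],Rt(-60)),([.464,-.10,.25],Rt(-90)))
E
```

```text
[0.2595836  0.62653196 0.38536232] [[427.75199817   0.         323.62014716]
 [  0.         427.75199817 240.1164924 ]
 [  0.           0.           1.        ]]
t 1.0 pos [0.1929 0.6469 0.2266] rpy [-180.    -0.   -16.6] q [ 1.57  0.36  0.01  0.   -1.22 -0.29] w 87.7 gf 0.0
[250.7, 255.9, -23.4, -0.0, 0.0, 0.757] n>= 5.7
[473.2, 638.3, -23.5, -0.0, 0.0, 1.281] n>= 12.7
```

```bash
python3 -m jog '[[[100,100,-23,0,0,0.3,87],[250,256,-23,0,0,0.757,87],[250,256,-23,0,0,0.757,87],[250,256,-23,0,0,0.757,87],[473,638,-23,0,0,1.281,87],[473,638,-23,0,0,1.281,87],[473,638,-23,0,0,1.281,87],[473,638,-23,0,0,1.281,87],[473,638,-23,0,0,1.281,87],[473,638,-23,0,0,1.281,87],[473,638,-23,0,0,1.281,87],[473,638,-23,0,0,1.281,87],[473,638,-23,0,0,1.281,87],[473,638,-23,0,0,1.281,87],[473,638,-23,0,0,1.281,87],[473,638,-23,0,0,1.281,87]]]' 20
python3 - <<'E'
from h import *
im,d,p=grab("wrist"); cv2.imwrite("pics/w1.png",im); W=cloud(d,p); np.save("w1.npy",W)
m=(W[...,2]>.048)&(W[...,2]<.065)&(abs(W[...,0]-.464)<.06)&(abs(W[...,1]+.135)<.06)
P=W[m]; print(len(P),P.mean(0).round(4),rect(P))
for q in ["dust_cup_mid"]:
    print([(r["uv"],r["confidence"]) for r in spot_in(q,"wrist")])
go()
E
```

```text
t: 3.0
eef_pos: [0.4637, -0.0988, 0.2497]
ee_rot: [-3.141, 0.0, -1.569]
force: [-0.3, 0.4, 1.2]
width: 0.0872
gripper_force: 0.0
4062 [ 0.4661 -0.1353  0.0548] (array([ 466.1, -134.9]), array([50.1, 55.2]), 85.6)
[([322.0, 169.9], 0.7)]
t 3.1 pos [ 0.4638 -0.0987  0.2498] rpy [-180.     0.   -89.9] q [ 0.21  0.01 -0.38 -0.   -1.19 -0.2 ] w 87.3 gf 0.0
```

View pics/w1.png

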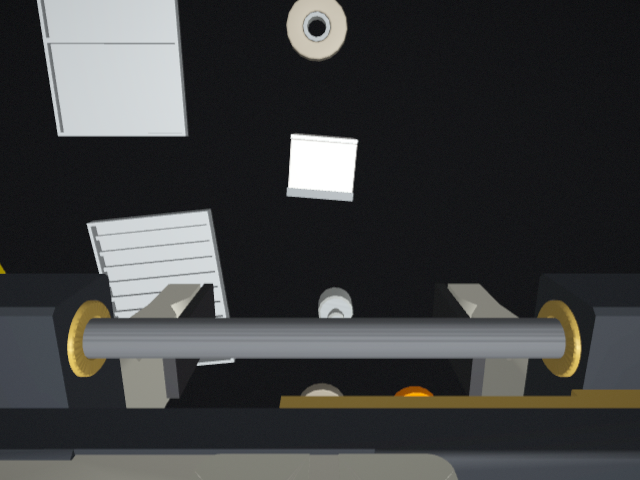

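The cup is at (322,168), with its grey mouth band on the lower (+y) side and its mouth axis at about 85.5°. Wheel B is at (317,28) and the small weight at (335,305). I'll approach the cup tilted 45°.

```bash
python3 - <<'E'
from h import *
R=Rt(-94.5,-45); z=R.apply([0,0,1]); c=np.array([.466,-.135,.027]); print(z.round(3))
t=c+.019*z
go((t-.1*z+np.array([0,0,.03]),R),(t-.1*z,R),(t,R))
E
```

```text
[ 0.055  0.705 -0.707]
t 3.1 pos [ 0.4638 -0.0987  0.2498] rpy [-180.     0.   -89.9] q [ 0.21  0.01 -0.38 -0.   -1.19 -0.2 ] w 87.3 gf 0.0
[93.4, 2.6, 135.5, 0.031, -0.785, 0.077] n>= 4.2
[93.4, 2.6, 165.5, 0.031, -0.785, 0.077] n>= 4.2
[23.0, -3.0, 236.2, 0.031, -0.785, 0.077] n>= 4.2
```

```bash
python3 -m jog '[[[30,1,30,0.01,-0.25,0.02,87],[60,2,60,0.02,-0.5,0.05,87],[93,2.6,105,0.031,-0.785,0.077,87],[93,2.6,135,0.031,-0.785,0.077,87],[93,2.6,135,0.031,-0.785,0.077,87],[93,2.6,135,0.031,-0.785,0.077,87],[93,2.6,135,0.031,-0.785,0.077,87],[93,2.6,135,0.031,-0.785,0.077,87]]]'
python3 - <<'E'
from h import *
im,d,p=grab("wrist"); cv2.imwrite("pics/w2.png",im)
R=Rt(-94.5,-45); z=R.apply([0,0,1]); c=np.array([.466,-.135,.027])
t=c+.019*z
go((t-.1*z,R),(t-.05*z,R),(t,R))
E
```

```text
t: 4.1
eef_pos: [0.4619, -0.1918, 0.1161]
ee_rot: [-3.139, 0.783, -1.647]
force: [-0.1, 0.5, 0.5]
width: 0.0872
gripper_force: 0.0
t 4.15 pos [ 0.4619 -0.1918  0.1161] rpy [-179.9   44.9  -94.4] q [-0.57  0.49 -0.06 -0.68 -1.48  0.72] w 86.9 gf 0.0
[22.6, 0.4, 22.3, -0.001, -0.002, 0.001] n>= 0.5
[22.5, 0.5, 72.3, -0.001, -0.002, 0.001] n>= 1.2
[22.4, 0.5, 122.3, -0.001, -0.002, 0.001] n>= 2.0
```

View pics/w2.png

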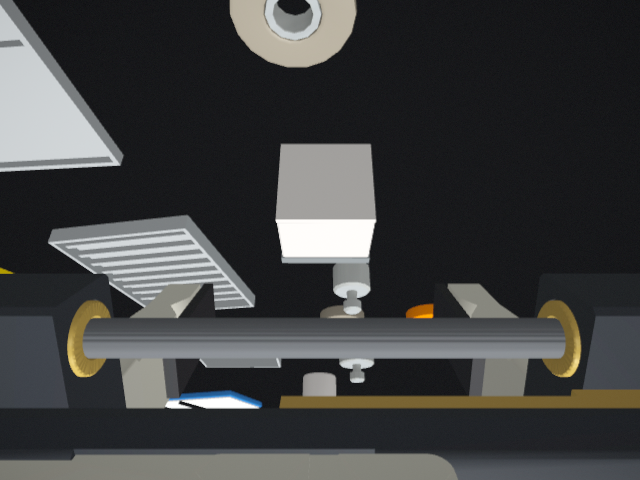

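The tilt was reached with the joints well inside their ranges, and the cup (278–375, 145–262) is centred between the fingers and square to them. I'll go in and grip.

```bash
python3 -m jog '[[[22.5,0.5,22,0,0,0,87],[22.5,0.5,50,0,0,0,87],[22.5,0.5,80,0,0,0,87],[22.5,0.5,105,0,0,0,87],[22.4,0.5,122,0,0,0,87],[22.4,0.5,122,0,0,0,87],[22.4,0.5,122,0,0,0,50],[22.4,0.5,122,0,0,0,48],[22.4,0.5,122,0,0,0,48],[22.4,0.5,122,0,0,0,48],[22.4,0.5,122,0,0,0,48]]]' 15
python3 - <<'E'
from h import *
go()
E
```

```text
t: 5.52
eef_pos: [0.4665, -0.1228, 0.0126]
ee_rot: [3.141, 0.785, -1.652]
force: [-0.8, -1.0, 1.9]
width: 0.0541
gripper_force: 15.0
t 5.53 pos [ 0.4665 -0.1228  0.0126] rpy [180.   45.  -94.7] q [-0.48  0.59 -0.19 -0.75 -1.27  0.81] w 54.1 gf 15.0
```

```bash
python3 - <<'E'
from h import *
R=Rt(-84,45); z=R.apply([0,0,1]); c=np.array([.6215,-.006,.033]); t=c+.019*z
go(([.4665,-.1228,.13],None),([.53,-.09,.2],Rt(-90,0)),(t+[0,0,.07],R),(t+[0,0,.01],R))
E
```

```text
t 5.53 pos [ 0.4665 -0.1228  0.0126] rpy [180.   45.  -94.7] q [-0.48  0.59 -0.19 -0.75 -1.27  0.81] w 54.1 gf 15.0
[-83.0, 0.0, -83.0, 0.0, 0.0, 0.0] n>= 1.9
[-159.3, -60.6, -105.8, -0.031, 0.785, -0.077] n>= 4.2
[-136.3, -147.5, 27.4, 0.001, 1.566, -0.206] n>= 8.5
[-93.9, -147.6, 69.8, 0.001, 1.566, -0.206] n>= 8.5
```

```bash
python3 -m jog '[[[-15,0,-15,0,0,0,48],[-45,0,-45,0,0,0,48],[-83,0,-83,0,0,0,48],[-110,-20,-90,-0.01,0.15,-0.02,48],[-130,-40,-98,-0.02,0.33,-0.04,48],[-145,-50,-103,-0.02,0.5,-0.06,48],[-155,-60,-106,-0.03,0.67,-0.077,48],[-160,-80,-95,-0.03,0.83,-0.1,48],[-157,-100,-70,-0.02,1.0,-0.13,48],[-152,-120,-40,-0.02,1.17,-0.15,48],[-147,-135,-10,-0.01,1.33,-0.18,48],[-140,-147,15,0,1.5,-0.2,48],[-136,-147.5,27.4,0,1.566,-0.206,48],[-136,-147.5,27.4,0,1.566,-0.206,48],[-136,-147.5,27.4,0,1.566,-0.206,48],[-136,-147.5,27.4,0,1.566,-0.206,48]]]'
python3 - <<'E'
from h import *
im,d,p=grab("scene"); cv2.imwrite("pics/s1.png",cv2.resize(im[150:350,190:430],None,fx=3,fy=3))
R=Rt(-84,45); z=R.apply([0,0,1]); c=np.array([.6215,-.006,.033]); t=c+.019*z
go((t+[0,0,.07],R),(t+[0,0,.01],R),(t,R))
E
```

```text
t: 7.52
eef_pos: [0.6232, -0.0196, 0.0908]
ee_rot: [-3.139, -0.783, -1.47]
force: [0.4, 0.5, -0.5]
width: 0.054
gripper_force: 15.0
t 7.58 pos [ 0.6232 -0.0197  0.0907] rpy [-179.8  -44.9  -84.2] q [ 0.6   0.53 -0.59  0.79 -1.06 -1.12] w 53.9 gf 15.0
[-1.0, 0.2, 0.5, -0.0, 0.002, -0.002] n>= 0.0
[-43.4, 0.3, 43.0, -0.0, 0.002, -0.002] n>= 1.0
[-50.4, 0.4, 50.1, -0.0, 0.002, -0.002] n>= 1.1
```

View pics/s1.png

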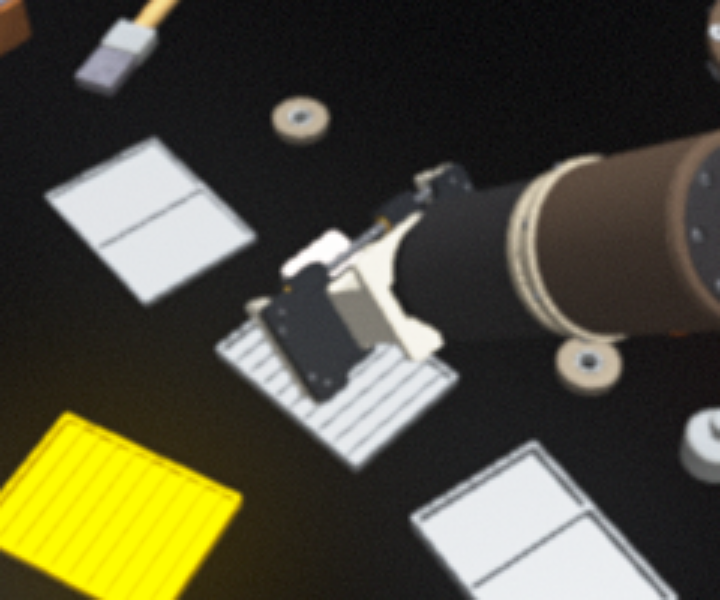

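The cup is held over the grey draining tray, clear of everything else. I'll lower it.

```bash
python3 -m jog '[[[-20,0.2,20,0,0,0,48],[-36,0.3,36,0,0,0,48],[-43.4,0.3,43,0,0,0,48],[-47,0.3,47,0,0,0,48],[-48.5,0.3,48.5,0,0,0,48],[-48.5,0.3,48.5,0,0,0,48]]]'
python3 - <<'E'
from h import *
go()
E
```

```text
t: 8.32
eef_pos: [0.6228, -0.0192, 0.0213]
ee_rot: [-3.141, -0.785, -1.466]
force: [0.6, -1.5, 1.1]
width: 0.054
gripper_force: 15.0
t 8.32 pos [ 0.6228 -0.0192  0.0213] rpy [-180.  -45.  -84.] q [ 0.59  0.63 -0.64  0.87 -0.96 -1.24] w 54.0 gf 15.0
```

```bash
python3 -m jog '[[[-0.7,0,0.7,0,0,0,48],[-1.2,0,1.2,0,0,0,48],[-1.2,0,1.2,0,0,0,48]]]'; python3 -m jog '[[[-0.7,0,0.7,0,0,0,48],[-0.7,0,0.7,0,0,0,48]]]'
```

```text
t: 8.7
eef_pos: [0.6228, -0.0193, 0.0212]
ee_rot: [-3.14, -0.787, -1.467]
force: [-5.3, 3.6, 14.0]
width: 0.0537
gripper_force: 15.0
t: 8.95
eef_pos: [0.6228, -0.0194, 0.0209]
ee_rot: [-3.14, -0.788, -1.467]
force: [-6.5, 4.7, 17.7]
width: 0.0541
gripper_force: 15.0
```

```bash
python3 -m jog '[[[0.7,0,-0.7,0,0,0,54],[0.7,0,-0.7,0,0,0,58],[0.7,0,-0.7,0,0,0,61],[0.7,0,-0.7,0,0,0,62],[0.7,0,-0.7,0,0,0,62],[0,0,-20,0,0,0,62],[0,0,-50,0,0,0,62],[0,0,-90,0,0,0,65],[-40,0,-140,0,0,0,70],[-40,0,-140,0,0,0,70],[-40,0,-140,0,0,0,70]]]'
python3 - <<'E'
from h import *
im,d,p=grab("wrist"); W=cloud(d,p)
cv2.imwrite("pics/w3.png",im)
m=(W[...,2]>.048)&(W[...,2]<.07)&(abs(W[...,0]-.62)<.06)&(abs(W[...,1]+.006)<.06)
P=W[m]; print(len(P),P.mean(0).round(4),P[:,2].std().round(4),rect(P))
# weight tray partition/wheel B pick targets
go(([.53,-.15,.2],Rt(-90)),([.4685,-.2505,.09],Rt(-90)),([.4685,-.2505,.005],Rt(-90)))
E
```

```text
t: 10.32
eef_pos: [0.6089, 0.1075, 0.0882]
ee_rot: [3.14, -0.786, -1.464]
force: [0.3, -0.4, 0.3]
width: 0.0694
gripper_force: 0.0
7314 [ 0.6208 -0.      0.0578] 0.0022 (array([621.3,  -5. ]), array([54.2, 56.2]), 5.9)
t 10.38 pos [0.6087 0.1066 0.0881] rpy [179.8 -45.  -83.9] q [ 0.8   0.6  -0.43  0.63 -1.19 -1.13] w 70.2 gf 0.0
[253.5, 105.2, 95.9, -0.039, -0.786, 0.1] n>= 4.7
[241.7, 176.7, 239.9, -0.039, -0.786, 0.1] n>= 6.1
[181.5, 176.5, 299.9, -0.039, -0.786, 0.1] n>= 6.3
```

View pics/w3.png

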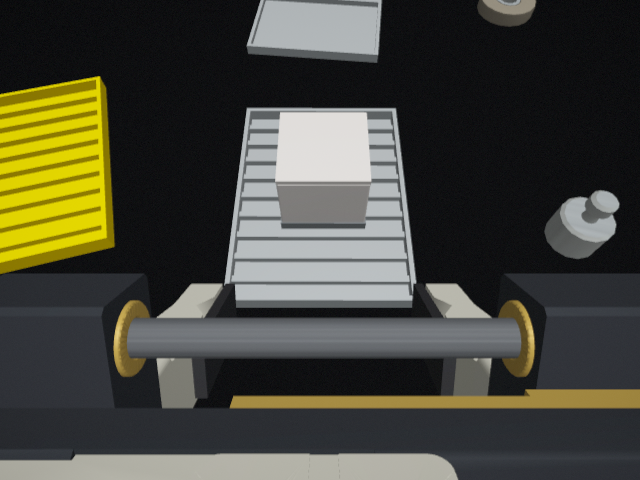

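The cup stands mouth down on the draining tray's ribs: top at 57.8 mm against the expected 58, level, centred at (621,-5). Next is wheel B.

```bash
python3 - <<'E'
from h import *
go(([.60,.10,.21],Rt(-85,25)),([.4685,-.18,.16],Rt(-90)))
E
```

```text
t 10.38 pos [0.6087 0.1066 0.0881] rpy [179.8 -45.  -83.9] q [ 0.8   0.6  -0.43  0.63 -1.19 -1.13] w 70.2 gf 0.0
[90.2, 9.6, -82.1, -0.008, -0.35, 0.015] n>= 2.0
[241.7, 169.4, 140.8, -0.039, -0.786, 0.1] n>= 5.2
```

```bash
python3 -m jog '[[[45,5,-40,0,-0.17,0.007,80],[90,10,-82,-0.008,-0.35,0.015,80],[120,40,-60,-0.02,-0.5,0.04,80],[150,80,0,-0.03,-0.6,0.06,80],[190,110,50,-0.03,-0.7,0.08,80],[220,140,100,-0.039,-0.786,0.1,80],[241.7,169.4,140.8,-0.039,-0.786,0.1,80],[241.7,169.4,140.8,-0.039,-0.786,0.1,80],[241.7,169.4,140.8,-0.039,-0.786,0.1,80],[241.7,169.4,140.8,-0.039,-0.786,0.1,80]]]'
cat >> h.py <<'E'
def hi(z0,z1,x,y,r=.05,cam="wrist"):
    im,d,p=grab(cam); W=cloud(d,p); m=(W[...,2]>z0)&(W[...,2]<z1)&(np.hypot(W[...,0]-x,W[...,1]-y)<r)
    P=W[m]; c,rad=cv2.minEnclosingCircle((P[:,:2]*1000).astype(np.float32)); print(len(P),"mean",P.mean(0).round(4),"circle",np.round(c,1),round(rad,1),rect(P)); return im,W
E
python3 - <<'E'
from h import *
hi(.007,.02,.4685,-.2505)
go(([.4685,-.2505,.06],Rt(-90)),([.4685,-.2505,.005],Rt(-90)))
E
```

```text
t: 11.62
eef_pos: [0.4692, -0.1793, 0.1602]
ee_rot: [-3.14, 0.001, -1.571]
force: [0.1, -0.2, 0.1]
width: 0.0798
gripper_force: 0.0
4069 mean [ 0.4707 -0.2501  0.0136] circle [ 470.6 -249.6] 25.9 (array([ 470.6, -249.5]), array([50.6, 51.4]), 46.8)
t 11.68 pos [ 0.4695 -0.1789  0.1602] rpy [-1.799e+02  1.000e-01 -9.000e+01] q [ 0.03  0.13 -0.46 -0.   -0.98 -0.03] w 79.6 gf 0.0
[71.8, 1.2, 100.1, -0.002, 0.001, 0.001] n>= 2.0
[71.8, 1.3, 155.1, -0.002, 0.001, 0.001] n>= 2.7
```

```bash
python3 -m jog '[[[40,-1,50,0,0,0,80],[71,-1,100,0,0,0,80],[71,-1,130,0,0,0,80],[71,-1,148,0,0,0,80],[71,-1,156,0,0,0,80],[71,-1,156,0,0,0,80],[71,-1,156,0,0,0,55],[71,-1,156,0,0,0,48],[71,-1,156,0,0,0,48],[71,-1,156,0,0,0,48],[71,-1,156,0,0,0,48]]]' 20
python3 - <<'E'
from h import *
go(([.4706,-.25,.07],Rt(-90)),([.646,-.2795,.07],Rt(-90)),([.646,-.2795,.012],Rt(-90)),([.646,-.2795,.008],Rt(-90)))
E
```

```text
t: 13.05
eef_pos: [0.4704, -0.2502, 0.0044]
ee_rot: [-3.14, 0.001, -1.571]
force: [-0.8, 1.4, 6.4]
width: 0.0508
gripper_force: 20.0
t 13.05 pos [ 0.4704 -0.2502  0.0044] rpy [-1.799e+02  1.000e-01 -9.000e+01] q [-0.12  0.38 -0.56 -0.   -0.63  0.12] w 50.8 gf 20.0
[-0.3, -0.3, -65.6, -0.002, 0.001, 0.0] n>= 1.1
[29.2, -175.7, -65.4, -0.002, 0.001, 0.0] n>= 3.0
[29.3, -175.6, -7.4, -0.002, 0.001, 0.0] n>= 2.9
[29.3, -175.6, -3.4, -0.002, 0.001, 0.0] n>= 2.8
```

```bash
python3 -m jog '[[[0,0,-15,0,0,0,48],[0,0,-45,0,0,0,48],[5,-30,-65,0,0,0,48],[12,-75,-65,0,0,0,48],[20,-120,-65,0,0,0,48],[29,-165,-65,0,0,0,48],[29,-175.5,-60,0,0,0,48],[29,-175.5,-35,0,0,0,48],[29,-175.5,-15,0,0,0,48],[29,-175.5,-8,0,0,0,48],[29,-175.5,-5.5,0,0,0,48],[29,-175.5,-5.5,0,0,0,48]]]'; python3 -m jog '[[[0,0,0.8,0,0,0,48],[0,0,1.6,0,0,0,48],[0,0,2.4,0,0,0,48],[0,0,2.4,0,0,0,48]]]'
```

```text
t: 14.55
eef_pos: [0.6461, -0.2793, 0.0103]
ee_rot: [-3.139, 0.001, -1.571]
force: [-0.5, 0.1, -1.2]
width: 0.0511
gripper_force: 20.0
t: 15.05
eef_pos: [0.6459, -0.2792, 0.0075]
ee_rot: [-3.14, 0.001, -1.571]
force: [-0.5, -0.1, 0.7]
width: 0.0507
gripper_force: 20.0
```

```bash
python3 -m jog '[[[0,0,0.8,0,0,0,48],[0,0,0.8,0,0,0,48]]]'; python3 -m jog '[[[0,0,0.5,0,0,0,48],[0,0,0.5,0,0,0,48]]]'
```

```text
t: 15.3
eef_pos: [0.6459, -0.2792, 0.0074]
ee_rot: [-3.14, 0.001, -1.57]
force: [-2.2, 1.3, 6.8]
width: 0.0509
gripper_force: 20.0
t: 15.55
eef_pos: [0.6459, -0.2792, 0.0074]
ee_rot: [-3.14, 0.001, -1.57]
force: [-3.1, 1.9, 10.3]
width: 0.0509
gripper_force: 20.0
```

```bash
python3 -m jog '[[[0,0,-0.5,0,0,0,54],[0,0,-0.5,0,0,0,58],[0,0,-0.5,0,0,0,60],[0,0,-0.5,0,0,0,60],[0,0,-15,0,0,0,60],[0,0,-50,0,0,0,62],[0,0,-110,0,0,0,65]]]'
python3 - <<'E'
from h import *
go(([.464,.126,.12],Rt(-90)),([.464,.126,.004],Rt(-90)))
im,d,p=grab("scene"); P=plane(blob(im,386,271),.0065,p); print(P.mean(0),rect(P))
E
```

```text
t: 16.42
eef_pos: [0.6442, -0.279, 0.1157]
ee_rot: [3.139, 0.002, -1.571]
force: [1.9, -0.6, -0.3]
width: 0.064
gripper_force: 0.0
t 16.43 pos [ 0.6442 -0.279   0.1157] rpy [ 1.798e+02  1.000e-01 -9.000e+01] q [-0.13  0.48 -0.06 -0.   -1.04  0.13] w 64.0 gf 0.0
[-405.0, 180.3, -2.9, 0.003, 0.002, -0.0] n>= 7.1
[-404.8, 180.0, 113.1, 0.003, 0.002, -0.0] n>= 7.3
[0.46231584 0.12601903 0.0065    ] (array([462.2, 125.5]), array([56. , 52.6]), 7.2)
```

```bash
python3 -m jog '[[[-40,20,-10,0,0,0,74],[-100,45,-10,0,0,0,74],[-160,72,-10,0,0,0,74],[-220,98,-10,0,0,0,74],[-280,125,-5,0,0,0,74],[-340,151,-3,0,0,0,74],[-395,178,0,0,0,0,74],[-405,180,20,0,0,0,74],[-405,180,60,0,0,0,74],[-405,180,60,0,0,0,74]]]'
python3 - <<'E'
from h import *
im,d,p=grab("wrist"); cv2.imwrite("pics/w4.png",im)
go(([.464,.126,.004],Rt(-90)))
E
```

```text
t: 17.73
eef_pos: [0.4641, 0.1252, 0.0551]
ee_rot: [3.14, -0.001, -1.57]
force: [-0.5, -0.4, 0.1]
width: 0.0745
gripper_force: 0.0
t 17.77 pos [0.4654 0.1255 0.0565] rpy [-180.    0.  -90.] q [ 0.67  0.23 -0.62 -0.   -0.72 -0.67] w 73.7 gf 0.0
[-0.5, 1.4, 52.5, -0.0, 0.0, 0.001] n>= 0.8
```

View pics/w4.png

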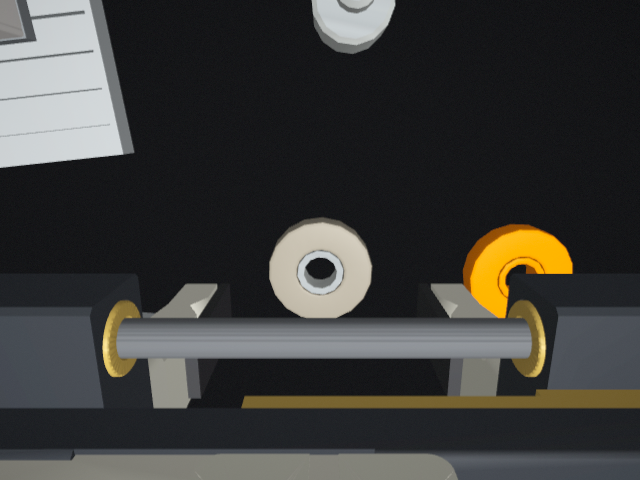

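The grey wheel is at (320,269), centred between the fingers, and the orange one at (520,270) is clear of the right finger. A quick number check before closing.

```bash
python3 - <<'E'
from h import *
p=camera_params("wrist"); print(plane([[320,269]],.013,p))
W=plane([[520,226]],.013,p);print(W)
E
python3 -m jog '[[[-0.5,1.4,30,0,0,0,74],[-0.5,1.4,45,0,0,0,74]]]'
```

```text
[[0.46749528 0.12471664 0.013     ]]
[[0.37039156 0.10269779 0.013     ]]
t: 18.02
eef_pos: [0.4653, 0.1264, 0.0123]
ee_rot: [-3.139, 0.002, -1.571]
force: [-1.3, -0.6, 0.8]
width: 0.0738
gripper_force: 0.0
```

```bash
python3 -m jog '[[[1,-1.5,5,0,0,0,74],[1,-2,7.5,0,0,0,74],[1,-2,7.5,0,0,0,74],[1,-2,7.5,0,0,0,60],[1,-2,7.5,0,0,0,50],[1,-2,7.5,0,0,0,48],[1,-2,7.5,0,0,0,48],[1,-2,7.5,0,0,0,48],[1,-2,7.5,0,0,0,48]]]' 20
python3 - <<'E'
from h import *
go(([.466,.126,.11],Rt(-90)),([.646,-.2005,.11],Rt(-90)),([.646,-.2005,.0105],Rt(-90)))
E
```

```text
t: 19.15
eef_pos: [0.4664, 0.1254, 0.0039]
ee_rot: [-3.14, 0.001, -1.571]
force: [-1.2, -0.1, 5.3]
width: 0.0507
gripper_force: 20.0
t 19.15 pos [0.4664 0.1254 0.0039] rpy [-1.799e+02  1.000e-01 -9.000e+01] q [ 0.67  0.32 -0.67 -0.   -0.58 -0.67] w 50.7 gf 20.0
[-0.8, 0.2, -106.1, -0.001, 0.001, 0.0] n>= 1.7
[325.8, -179.7, -106.3, -0.001, 0.001, 0.0] n>= 6.2
[325.9, -179.6, -6.8, -0.001, 0.001, 0.0] n>= 6.0
```

```bash
python3 -m jog '[[[0,0,-15,0,0,0,48],[0,0,-60,0,0,0,48],[0,0,-106,0,0,0,48],[50,-28,-106,0,0,0,48],[100,-55,-106,0,0,0,48],[150,-83,-106,0,0,0,48],[200,-110,-106,0,0,0,48],[250,-138,-106,0,0,0,48],[300,-165,-106,0,0,0,48],[325.8,-179.6,-90,0,0,0,48],[325.8,-179.6,-50,0,0,0,48],[325.8,-179.6,-25,0,0,0,48],[325.8,-179.6,-12,0,0,0,48],[325.8,-179.6,-7,0,0,0,48],[325.8,-179.6,-7,0,0,0,48]]]'; python3 -m jog '[[[0,0,1,0,0,0,48],[0,0,2,0,0,0,48],[0,0,3,0,0,0,48],[0,0,3.6,0,0,0,48],[0,0,3.6,0,0,0,48]]]'
```

```text
t: 21.02
eef_pos: [0.6463, -0.2003, 0.0111]
ee_rot: [-3.14, 0.001, -1.57]
force: [-0.0, 0.1, -0.6]
width: 0.0503
gripper_force: 20.0
t: 21.65
eef_pos: [0.646, -0.2005, 0.007]
ee_rot: [-3.14, 0.001, -1.571]
force: [-0.6, -0.1, 0.8]
width: 0.0505
gripper_force: 20.0
```

```bash
python3 -m jog '[[[0,0,0.7,0,0,0,48],[0,0,0.7,0,0,0,48]]]'
```

```text
t: 21.9
eef_pos: [0.646, -0.2004, 0.007]
ee_rot: [-3.14, 0.001, -1.571]
force: [-2.2, 0.9, 5.0]
width: 0.0505
gripper_force: 20.0
```

```bash
python3 -m jog '[[[0,0,-0.5,0,0,0,54],[0,0,-0.5,0,0,0,58],[0,0,-0.5,0,0,0,60],[0,0,-0.5,0,0,0,60],[0,0,-15,0,0,0,60],[0,0,-60,0,0,0,60],[0,0,-120,0,0,0,56],[0,0,-120,0,0,0,56]]]'
python3 - <<'E'
from h import *
im,W=hi(.012,.024,.646,-.2005,.032)
go(([.451,.05,.15],Rt(-90)))
E
```

```text
t: 22.9
eef_pos: [0.6494, -0.2013, 0.1337]
ee_rot: [-3.129, -0.0, -1.57]
force: [0.5, 0.6, -0.5]
width: 0.0564
gripper_force: 0.0
4142 mean [ 0.6463 -0.201   0.0165] circle [ 646.3 -200.2] 25.9 (array([ 646.4, -200.2]), array([51.3, 51.1]), 3.1)
t 22.95 pos [ 0.6477 -0.2008  0.1305] rpy [-179.5    0.   -90. ] q [-0.01  0.43 -0.11 -0.   -1.02  0.02] w 56.3 gf 0.0
[-250.9, 196.4, -20.8, -0.008, 0.001, 0.0] n>= 5.1
```

```bash
python3 -m jog '[[[-30,25,-20,0,0,0,56],[-80,65,-20,0,0,0,56],[-130,103,-20,0,0,0,56],[-180,142,-20,0,0,0,56],[-230,180,-20,0,0,0,56],[-251,196,-20,-0.008,0,0,56],[-251,196,-20,-0.008,0,0,56],[-251,196,-20,-0.008,0,0,56]]]'
python3 - <<'E'
from h import *
im,W=hi(.036,.05,.451,.006,.03); cv2.imwrite("pics/w5.png",im)
P=W[(W[...,2]>.018)&(W[...,2]<.031)&(np.hypot(W[...,0]-.451,W[...,1]-.006)<.04)];print(P.mean(0),rect(P))
go(([.451,.006,.06],Rt(-90)),([.451,.006,.028],Rt(-90)))
E
```

```text
t: 23.95
eef_pos: [0.4498, 0.0503, 0.1463]
ee_rot: [3.135, 0.001, -1.57]
force: [-0.1, -0.2, 0.9]
width: 0.056
gripper_force: 0.0
545 mean [0.4529 0.006  0.0441] circle [452.9   6.3] 7.9 (array([453.1,   6.2]), array([15.2, 15.5]), 0.0)
[0.45280004 0.00537666 0.02539089] (array([452.9,   6.5]), array([33.5, 32.5]), 44.5)
t 24.0 pos [0.4499 0.05   0.1462] rpy [ 1.796e+02  1.000e-01 -9.000e+01] q [ 0.54  0.07 -0.57 -0.01 -0.94 -0.54] w 55.9 gf 0.0
[44.1, -1.7, 86.1, 0.007, 0.001, -0.0] n>= 1.5
[44.1, -1.9, 118.1, 0.007, 0.001, -0.0] n>= 2.0
```

View pics/w5.png

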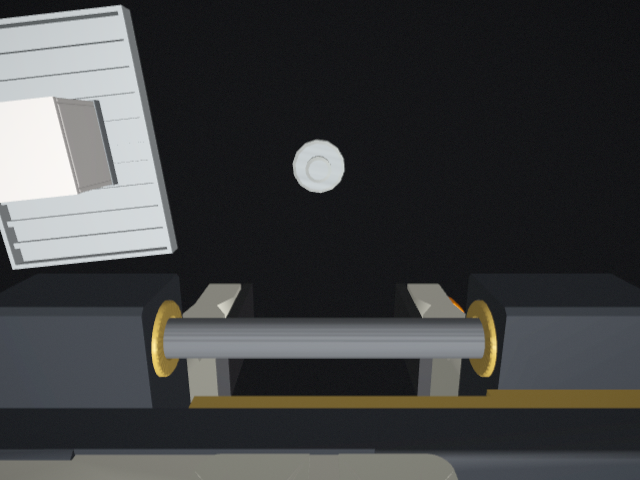

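The small weight stands upright at (319,167), which is (453,6) mm, with its knob top at 44 mm as expected. I'll grip the knob with the tips at 28 mm, above the body.

```bash
python3 -m jog '[[[30,-3,40,0.007,0,0,50],[43.7,-3.4,85,0.007,0,0,50],[43.7,-3.4,108,0.007,0,0,50],[43.7,-3.4,118,0.007,0,0,50],[43.7,-3.4,118,0.007,0,0,50],[43.7,-3.4,118,0.007,0,0,30],[43.7,-3.4,118,0.007,0,0,16],[43.7,-3.4,118,0.007,0,0,12],[43.7,-3.4,118,0.007,0,0,12],[43.7,-3.4,118,0.007,0,0,12],[43.7,-3.4,118,0.007,0,0,12]]]' 35
python3 - <<'E'
from h import *
go(([.4529,.006,.13],Rt(-90)),([.6138,.1812,.13],Rt(-95.3)),([.6138,.1812,.036],Rt(-95.3)))
E
```

```text
t: 25.38
eef_pos: [0.4526, 0.0069, 0.0285]
ee_rot: [-3.141, 0.002, -1.57]
force: [-1.3, 1.4, 5.0]
width: 0.0143
gripper_force: 35.0
t 25.38 pos [0.4526 0.0069 0.0285] rpy [-1.8e+02  1.0e-01 -9.0e+01] q [ 0.45  0.24 -0.71 -0.   -0.62 -0.45] w 14.3 gf 35.0
[0.8, -0.4, -101.5, -0.001, 0.002, 0.0] n>= 1.6
[-174.4, -161.3, -101.1, -0.001, 0.002, 0.093] n>= 4.1
[-174.2, -161.3, -7.1, -0.001, 0.002, 0.093] n>= 3.8
```

```bash
python3 -m jog '[[[0,0,-15,0,0,0,12],[0,0,-55,0,0,0,12],[0,0,-100,0,0,0,12],[-35,-32,-101,0,0,0.02,12],[-75,-69,-101,0,0,0.04,12],[-115,-106,-101,0,0,0.06,12],[-150,-138,-101,0,0,0.08,12],[-174,-161,-101,0,0,0.093,12],[-174,-161,-101,0,0,0.093,12],[-174,-161,-101,0,0,0.093,12]]]'
python3 - <<'E'
from h import *
im,d,p=grab("scene"); cv2.imwrite("pics/s2.png",cv2.resize(im[200:400,300:540],None,fx=3,fy=3))
go(([.6138,.1812,.036],Rt(-95.3)))
q=lambda x,y: np.array([.618,.227])+np.array([[np.cos(-.0925),.0925],[-.0925,np.cos(.0925)]])@[x,y]
K=np.array(p["mtx"])
for y in (-.08,-.046,-.013,.033,.08):
    X=np.append(q(0,y),.012); c=K@(np.array(p["R"])@X+np.array(p["t"]).ravel()); print(y,X.round(3),((c[:2]/c[2]-[300,200])*3).round(0))
E
```

```text
t: 26.62
eef_pos: [0.6123, 0.1802, 0.1284]
ee_rot: [3.14, 0.0, -1.664]
force: [-0.7, -0.9, -1.6]
width: 0.0145
gripper_force: 35.0
t 26.68 pos [0.6123 0.18   0.1289] rpy [179.9   0.  -95.3] q [ 0.59  0.37 -0.2  -0.   -1.   -0.68] w 13.7 gf 35.0
[-1.3, -1.5, 92.9, 0.001, 0.001, -0.001] n>= 1.5
-0.08 [0.611 0.147 0.012] [141. 327.]
-0.046 [0.614 0.181 0.012] [169. 360.]
-0.013 [0.617 0.214 0.012] [196. 392.]
0.033 [0.621 0.26  0.012] [237. 440.]
0.08 [0.625 0.307 0.012] [280. 491.]
```

View pics/s2.png

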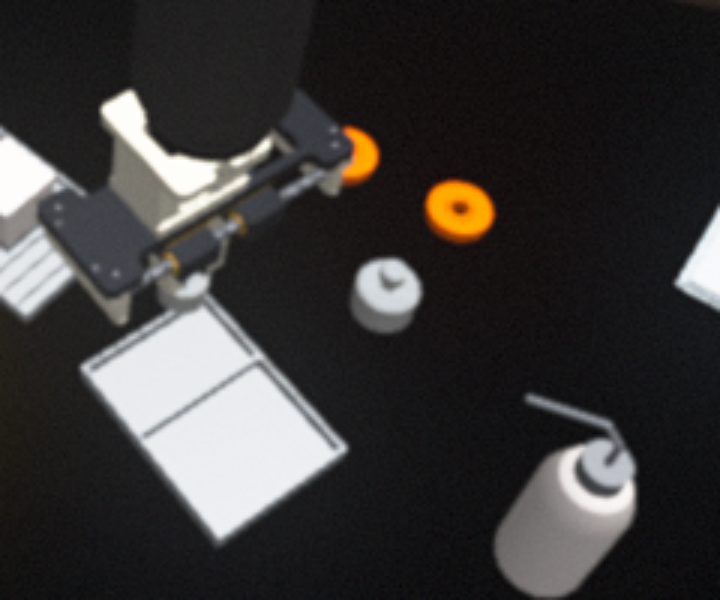

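The partition at crop (202,400) matches the -13 mm line, with the narrow bay on its -y (upper) side, so the target is right. I'll lower the small weight.

```bash
python3 -m jog '[[[-1.3,-1.5,30,0,0,0,12],[-1.3,-1.5,65,0,0,0,12],[-1.3,-1.5,85,0,0,0,12],[-1.3,-1.5,93,0,0,0,12],[-1.3,-1.5,93,0,0,0,12],[-1.3,-1.5,95,0,0,0,12],[-1.3,-1.5,96.5,0,0,0,12],[-1.3,-1.5,97,0,0,0,12],[-1.3,-1.5,97,0,0,0,12]]]'; python3 -m jog '[[[0,0,0.8,0,0,0,12],[0,0,0.8,0,0,0,12]]]'
```

```text
t: 27.8
eef_pos: [0.615, 0.182, 0.0327]
ee_rot: [-3.141, 0.002, -1.664]
force: [0.5, 0.4, -1.5]
width: 0.014
gripper_force: 35.0
t: 28.05
eef_pos: [0.6149, 0.182, 0.0317]
ee_rot: [-3.141, 0.001, -1.664]
force: [-0.6, 0.6, -0.9]
width: 0.014
gripper_force: 35.0
```

```bash
python3 -m jog '[[[0,0,0.8,0,0,0,12],[0,0,0.8,0,0,0,12]]]';  python3 -m jog '[[[0,0,0.5,0,0,0,12],[0,0,0.5,0,0,0,12]]]'
```

```text
t: 28.3
eef_pos: [0.6151, 0.182, 0.0316]
ee_rot: [-3.141, 0.002, -1.664]
force: [-1.8, -1.0, 4.9]
width: 0.014
gripper_force: 35.0
t: 28.55
eef_pos: [0.6152, 0.182, 0.0316]
ee_rot: [-3.141, 0.002, -1.663]
force: [-2.7, -0.5, 9.6]
width: 0.0145
gripper_force: 35.0
```

```bash
python3 -m jog '[[[0,0,-0.7,0,0,0,20],[0,0,-0.7,0,0,0,30],[0,0,-0.7,0,0,0,40],[0,0,-0.7,0,0,0,40],[0,0,-12,0,0,0,40],[0,0,-50,0,0,0,45],[0,0,-110,0,0,0,50],[0,0,-125,0,0,0,50]]]'
python3 - <<'E'
from h import *
hi(.038,.055,.6138,.1812,.02)
go(([.452,.29,.16],Rt(-90)))
E
```

```text
t: 29.55
eef_pos: [0.6172, 0.1827, 0.1611]
ee_rot: [-3.135, 0.005, -1.663]
force: [0.5, 0.1, 0.1]
width: 0.0499
gripper_force: 0.0
484 mean [0.6151 0.1804 0.0468] circle [615.2 181.3] 8.1 (array([615.2, 181.1]), array([15.4, 15.7]), 6.3)
t 29.6 pos [0.617  0.1827 0.1613] rpy [-179.6    0.3  -95.3] q [ 0.59  0.35 -0.16  0.   -1.06 -0.68] w 49.9 gf 0.0
[-91.6, 174.2, 0.6, -0.007, 0.005, -0.092] n>= 3.1
```

Small weight is down: knob top at 47 mm = 3 + 44. Now the large one.

```bash
python3 -m jog '[[[-20,35,0,0,0,-0.02,55],[-45,85,0,0,0,-0.05,55],[-75,140,0,0,0,-0.08,55],[-91.6,174,0,-0.007,0.005,-0.092,55],[-91.6,174,0,-0.007,0.005,-0.092,55],[-91.6,174,0,-0.007,0.005,-0.092,55]]]'
python3 - <<'E'
from h import *
im,W=hi(.044,.06,.450,.247,.03); cv2.imwrite("pics/w6.png",im)
go(([.451,.247,.037],Rt(-90)))
E
```

```text
t: 30.35
eef_pos: [0.4502, 0.2891, 0.1554]
ee_rot: [3.135, -0.003, -1.571]
force: [0.2, 0.3, -0.1]
width: 0.055
gripper_force: 0.0
846 mean [0.4517 0.245  0.0533] circle [451.7 245.3] 10.0 (array([451.6, 245.1]), array([19.5, 18.9]), 89.8)
t 30.4 pos [0.4505 0.2888 0.1553] rpy [179.6  -0.2 -90.1] q [ 0.93  0.19 -0.39 -0.   -1.   -0.93] w 55.3 gf 0.0
[41.4, -1.4, 118.5, 0.007, -0.004, -0.001] n>= 2.0
```

View pics/w6.png

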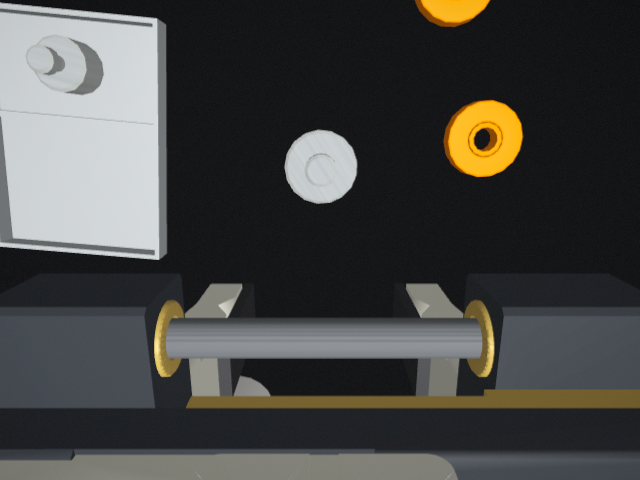

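The small weight stands in the narrow bay at (60,65). The large weight is at (321,167), which is (452,245) mm, with its knob top at 53 mm. I'll grip the knob with the tips at 35 mm.

```bash
python3 -m jog '[[[30,-2,40,0.007,0,0,50],[43,-2,80,0.007,0,0,50],[43,-2,108,0.007,0,0,50],[43,-2,120.5,0.007,0,0,50],[43,-2,120.5,0.007,0,0,50],[43,-2,120.5,0.007,0,0,32],[43,-2,120.5,0.007,0,0,20],[43,-2,120.5,0.007,0,0,16],[43,-2,120.5,0.007,0,0,16],[43,-2,120.5,0.007,0,0,16],[43,-2,120.5,0.007,0,0,16]]]' 50
python3 - <<'E'
from h import *
go(([.4517,.2453,.11],Rt(-90)),([.621,.2605,.11],Rt(-95.3)),([.621,.2605,.042],Rt(-95.3)))
E
```

```text
t: 31.78
eef_pos: [0.4514, 0.246, 0.0356]
ee_rot: [-3.141, -0.003, -1.571]
force: [-2.9, -0.4, 5.9]
width: 0.0181
gripper_force: 50.0
t 31.77 pos [0.4514 0.246  0.0356] rpy [-180.    -0.2  -90. ] q [ 0.88  0.31 -0.58  0.   -0.69 -0.89] w 18.1 gf 50.0
[0.9, -0.3, -74.4, -0.001, -0.003, -0.001] n>= 1.2
[-14.4, -169.6, -74.3, -0.001, -0.003, 0.092] n>= 3.0
[-14.6, -169.6, -6.3, -0.001, -0.003, 0.092] n>= 2.7
```

```bash
python3 -m jog '[[[0,0,-10,0,0,0,16],[0,0,-40,0,0,0,16],[0,0,-74,0,0,0,16],[-3,-35,-76,0,0,0.02,16],[-6,-75,-76,0,0,0.04,16],[-9,-115,-76,0,0,0.06,16],[-12,-150,-76,0,0,0.08,16],[-14.5,-169.6,-74,0,0,0.092,16],[-14.5,-169.6,-60,0,0,0.092,16],[-14.5,-169.6,-35,0,0,0.092,16],[-14.5,-169.6,-15,0,0,0.092,16],[-14.5,-169.6,-7,0,0,0.092,16],[-14.5,-169.6,-6,0,0,0.092,16],[-14.5,-169.6,-6,0,0,0.092,16]]]'; python3 -m jog '[[[0,0,1,0,0,0,16],[0,0,2,0,0,0,16],[0,0,3,0,0,0,16],[0,0,3,0,0,0,16]]]'
```

```text
t: 33.52
eef_pos: [0.6211, 0.2604, 0.0419]
ee_rot: [-3.14, -0.003, -1.663]
force: [0.0, 0.1, -4.5]
width: 0.0177
gripper_force: 50.0
t: 34.02
eef_pos: [0.621, 0.2602, 0.0387]
ee_rot: [-3.141, -0.003, -1.664]
force: [-1.6, -1.1, 1.0]
width: 0.0178
gripper_force: 50.0
```

```bash
python3 -m jog '[[[0,0,0.5,0,0,0,16],[0,0,0.5,0,0,0,16]]]'; python3 -m jog '[[[0,0,-0.4,0,0,0,24],[0,0,-0.4,0,0,0,34],[0,0,-0.4,0,0,0,42],[0,0,-0.4,0,0,0,42],[0,0,-12,0,0,0,44],[0,0,-50,0,0,0,50],[0,0,-110,0,0,0,50],[-60,0,-160,0,0,0,50],[-60,0,-160,0,0,0,50],[-60,0,-160,0,0,0,50],[-60,0,-160,0,0,0,50]]]'
python3 - <<'E'
from h import *
go()
im,d,p=grab("wrist"); W=cloud(d,p); cv2.imwrite("pics/w7.png",im)
for x,y,a,b in ((.621,.26,.05,.065),(.615,.181,.04,.055)):
    P=W[(W[...,2]>a)&(W[...,2]<b)&(np.hypot(W[...,0]-x,W[...,1]-y)<.025)]; print(P.mean(0),rect(P))
im,d,p=grab("scene"); cv2.imwrite("pics/s3.png",cv2.resize(im[130:400,190:530],None,fx=2.2,fy=2.2))
E
```

```text
t: 34.28
eef_pos: [0.6211, 0.2602, 0.0387]
ee_rot: [-3.14, -0.003, -1.663]
force: [-3.5, -0.6, 5.8]
width: 0.018
gripper_force: 50.0
t: 35.65
eef_pos: [0.6256, 0.3192, 0.1958]
ee_rot: [3.14, -0.005, -1.664]
force: [0.1, 0.4, -1.3]
width: 0.0501
gripper_force: 0.0
t 35.65 pos [0.6256 0.3192 0.1958] rpy [179.9  -0.3 -95.3] q [ 0.75  0.42  0.04  0.   -1.19 -0.84] w 50.1 gf 0.0
[0.62122913 0.25945858 0.05636345] (array([621.1, 259.3]), array([19.4, 19.2]), 84.6)
[0.61517361 0.18218973 0.04695934] (array([615.2, 181.7]), array([15.5, 15.6]), 7.7)
```

View pics/s3.png

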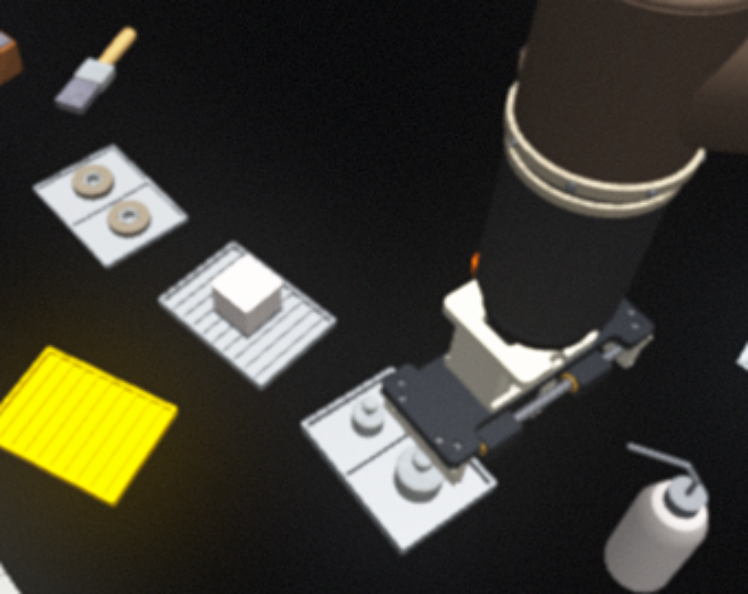

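View pics/w7.png

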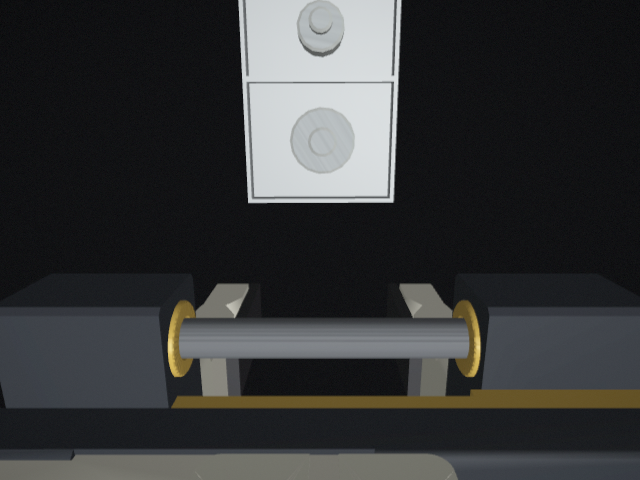

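The scene crop shows the wheels flat, one per bay, at (93,180) and (129,217), the cup mouth down at (247,292), and the weights upright in their bays at (368,415) and (418,472). The bottle and brush have not moved, and the wrist view shows the gripper touching nothing, so I'll hand in.

```bash
python3 -c "
from station import arm
print(arm.job_done())"
```

```text
the job is handed in; nothing more can be done
None
```

I put both wheels, both weights and the dust cup in their places and handed the job in at about 36 s of the 112 s allowed; the last pictures show everything in place and the bottle and brush unmoved, but the hand-in returned no verdict.

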